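# Find the loose inspection flap of a gear case and push it open

## Robot

A 6-joint arm with a two-finger parallel gripper is mounted at the origin on the work surface. World frame = base frame: x ahead of the robot, y to its left, z up, the work surface at z = 0. Lengths are in m, angles in rad, forces in N, time in s.
With the tool pointing down it reaches from about 0.25 to 0.775 m from the base axis. Payload 4 kg.
Tool frame: the origin (TCP) lies at the very end of the fingers, on their centre line; the grasp point (between the pads) lies 19 mm behind it (robot.hold_point_z is the distance from the TCP to the grasp point, in m); z points along the fingers, y is the line along which they close (so a half turn about z gives the same grasp; the last joint's range is limited). The gripper opens to 94 mm and grips with 3 to 60 N. Pads are 16 mm wide; open, the fingers measure 119 mm over their backs; the gripper's body (75 mm by 177 mm) begins 78 mm behind the grasp point.
Start: joints at [1.035, 0.087, 1.371, -0, 1.684, -0.103], TCP at [0.231, 0.499, 0.206] pointing down, gripper open.
Joint ranges: [-3.1, 3.1], [-0.76, 2.03], [0.27, 2.55], [-1.08, 4.22], [0.17, 2.65], [-2.57, 2.57]. Speed limits (rad/s): [2.79, 2.79, 3.14, 3.14, 3.14, 3.14].

## Interface

Orientations are given as [roll, pitch, yaw] about the fixed x, y, z axes, in that order (R = Rz(yaw) Ry(pitch) Rx(roll)).
In Python, from bench import robot gives the robot as it stands.
- The arm moves only by the tool carry_out, never from a script. Its argument "steps" is a list of rows, each a list of 3 entries, a list of its own where there are three numbers: the shift along the tool's x, y, z in m, then the turn about the tool's z in units of 10 degrees (1.0 is 10 degrees), then the closure, from -1 (fully open) to 1 (shut). In form: [[[tx, ty, tz], roll, jaw], ...]. A call has 1 to 10 rows; each row is the pose to reach, as a shift and turn from the pose commanded when the call began, along the tool's axes at that moment; what a row does not reach only later rows make up. A row lasts 1/8 s, in which the tool goes at most 62.5 mm and 10.7 degrees, less where a joint would pass 70% of its speed; a pose out of reach is approached as far as the arm can. A call with a gripper value outside its range is refused whole. The fingers move at their own pace and stop on an object; the grip force is fixed at half the most. Time passes only in rows, so rows that repeat a pose let the fingers close. It gives the time, the measured TCP pose, the force, the opening and the grip force at its end, in the units of the state.
- robot.get_obs(): the state, without advancing time (a new reading comes with each control period).
- robot.snapshot(name): name is "side" or "top" or "wrist"; returns a dict with "image" (384x512x3 uint8, red, green, blue), "z_map" (384x512 float32, m along the optical axis (not along the pixel's ray), 0 where there is no reading), "mtx" (3x3 intrinsics, pixels), "R" (3x3) and "t" (3): a world point X has camera coordinates R X + t. Camera axes: x right, y down, z forward; pixel columns grow to the right and rows downward; lengths in m; the calibration is good to about 2 mm. A picture is of the moment at which its call begins.
- robot.close_job(): hands the job in; it is judged then, once.
The state is a dict: "time": time; "joint_positions": joint angles; "qvel": joint speeds; "joint_torque": joint torques, N m; "tool_pos": TCP position; "ee_rot": TCP orientation; "wrist_force": force on the tool from outside, world axes, zero at the start; "wrist_torque": the same for the moment, N m; "width": finger opening in m; "finger_force": force on a finger pad.
Only numpy, scipy, OpenCV 4.12 (cv2) and the standard library are available. Lean on these libraries where they do the work, as an engineer would, in place of code of your own. Each camera call takes 0.05 s, during which the arm holds its last target. There are 200 camera calls.

## Task

Three of the four identical inspection flaps on top of the gear case are still fixed from inside and one is loose: gently press the thumb-marked ends with a fingertip until you find the one that rocks, then push that end down into the case until the flap stands open well past 45 degrees, and leave it open. Only press and push with the fingers; do not lift or shift any of the parts and tools lying around.

Things in the scene. Friction and masses are not known exactly. Their poses are not given: they have to be found in the camera images.
- case: fixed aluminium gear case on timber packers, 290 mm along x, 240 along y, flat top 130 mm above the bench; a rounded nose with an upright shaft stub (top 166 mm above the bench) at its +x end. Origin on the bench under the middle of the top, x towards the nose. Flap pivots lie 59 mm to -x and 89 mm to +x of it, each 60 mm either side in y; flaps and case share one heading
- flap_a: steel flap flush in the case top, 100 mm along its x, 70 mm wide, 6 mm thick; all four are identical and which label sits where is random. Origin: on the pivot line (along its y), in the top face, mid-width, 130 mm above the bench. The long end reaches 65 mm to -x, with a flat round thumb mark centred 42 mm from the pivot; the short end reaches 35 mm to +x. z is up when closed
- flap_b: as flap_a, same frame. Of any flap: if it is the loose one, its thumb end sinks into the case and its short end rises, starting at about 1 N on the thumb mark; friction keeps it wherever it is left; its stop is about 70 degrees from level. Its short end cannot be pressed down. The three held ones give 1 mm at 10 N and spring back
- flap_c: as flap_a, same frame. Of any flap: the opening around it is 102 mm by 74 mm and free to 80 mm below the top face, so a finger can follow the thumb end down, and then push against the sloping plate towards the pivot
- flap_d: as flap_a, same frame. The labels a to d do not tell which is loose; the loose one may sit in any of the four places
- bearing: ball bearing 36 mm across, 12 mm high, lying on the case top between the four flaps; origin under its centre. Bystander: leave it
- seal: black rubber-covered shaft seal ring 64 mm across, 9 mm high, on the bench left of the case; origin under its centre. Bystander: leave it
- bolt: steel bolt standing on its head (22 mm across), 55 mm tall, on the bench left of the case; origin under its centre. Bystander: leave it
- race: steel bearing race 72 mm across, 16 mm high, on the bench right of the case; origin under its centre. Bystander: leave it
- offcut: wooden block 90 x 45 x 35 mm on the bench right of the case; origin under its centre. Bystander: leave it
- driver: screwdriver with orange handle lying on the bench at the left; origin under its middle. Bystander: leave it
- oil: black oil bottle 68 mm across, 170 mm tall, standing on the bench at the right; origin under its centre. Bystander: leave it

How it is judged:
By the outcome, as a careful person would: the job done as asked, in the order asked, and still so for the second after the job is handed in, with the robot touching nothing.
It also fails if it takes over 48 s, if anything falls off the work surface, if the arm or the gripper's body presses on something with over 40 N, if the wrist force passes 120 N, or if a joint passes its speed limit or range.

## Working session

There is one attempt and no reset: what is moved stays moved. The work goes in short steps, Python scripts to look and compute and a tool call to move; the robot and the scene stay as the last step left them, time stands still between calls to the robot, and variables do not carry over. Pictures are saved under pics/ and viewed, at most 10 in all, crops included, and the job is handed in when it is done.

Besides the shell and the picture viewer there is one more tool, called after "Request:" by a JSON object that holds its "name" and its "arguments". carry_out: Moves the arm, as the interface text tells. Its arguments: {"type":"object","properties":{"steps":{"type":"array","items":{"type":"array"}}},"required":["steps"]}

```bash
mkdir -p pics; ls; python3 - <<'E'
from bench import robot
import cv2,numpy as np
o=robot.get_obs();print(o)
for n in("top","side"):
    s=robot.snapshot(n);cv2.imwrite(f"pics/{n}0.png",s["image"][:,:,::-1]);np.savez(f"{n}0.npz",**s);print(s["mtx"],s["R"],s["t"])
E
```

```text
pics
{'time': 0.0, 'joint_positions': array([ 1.03488388e+00,  8.79471855e-02,  1.37223687e+00, -4.57139047e-05,
        1.68362583e+00, -1.03117949e-01]), 'qvel': array([ 3.91021071e-06, -1.08595875e-05,  5.02013267e-04, -8.33167887e-04,
        1.14661825e-03,  2.31806230e-04]), 'joint_torque': array([-1.28935542e-03, -3.40179062e+01, -3.02426541e+01,  7.15931738e-02,
        3.30430933e-02, -1.49733710e-04]), 'tool_pos': array([0.2304168 , 0.49879414, 0.2043173 ]), 'ee_rot': array([-3.13938252e+00, -1.83037993e-04,  2.70879286e+00]), 'wrist_force': array([0.01763969, 0.38704948, 0.04066969]), 'wrist_torque': array([0.01064731, 0.03869599, 0.000767  ]), 'finger_force': 0.0, 'width': 0.0937060090212399}
[[392.49370454   0.         261.38920816]
 [  0.         392.49370454 191.72638286]
 [  0.           0.           1.        ]] [[ 0.0158686  -0.99971521  0.01782359]
 [-0.99567918 -0.01743067 -0.09120936]
 [ 0.09149406 -0.01629921 -0.99567222]] [-0.02349911  0.61154941  1.13251006]
[[349.35467553   0.         255.12794765]
 [  0.         349.35467553 189.32864611]
 [  0.           0.           1.        ]] [[-0.73829548 -0.67431833  0.01464836]
 [-0.51793347  0.55289398 -0.65272748]
 [ 0.43204712 -0.48949263 -0.75745116]] [0.45034069 0.38653401 0.74951477]
```

View pics/top0.png

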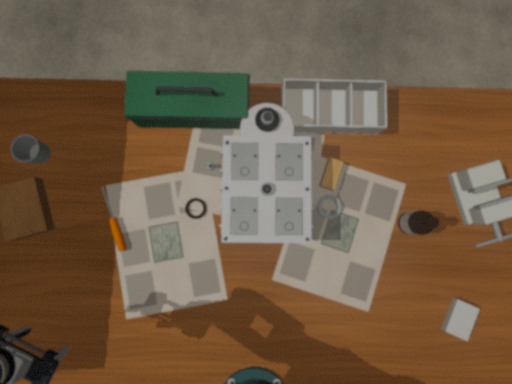

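The top view shows the case upright in the image (nose up at (268,120), +x up). The four flaps have thumb marks near (244,171), (290,171), (243,226) and (289,226), and the bearing is at (268,189).

```bash
cat > h.py <<'E'
import numpy as np,cv2
def ray(s,u,v,z):
    K,R,t=s["mtx"],s["R"],s["t"]; c=-R.T@t; d=R.T@np.linalg.inv(K)@[u,v,1]
    return c+d*(z-c[2])/d[2]
E
python3 - <<'E'
from h import *
s=dict(np.load("top0.npz"));im=s["image"]
g=cv2.cvtColor(im,cv2.COLOR_RGB2GRAY);print(g[160,225:312]);
c=im[95:250,210:325,::-1];cv2.imwrite("pics/crop0.png",cv2.resize(c,None,fx=3.8,fy=3.8,interpolation=cv2.INTER_CUBIC))
# case top points from depth
v,u=np.mgrid[0:384,0:512];z=s["z_map"];P=np.stack([(u-s["mtx"][0,2])*z/s["mtx"][0,0],(v-s["mtx"][1,2])*z/s["mtx"][1,1],z],-1)
W=(P-s["t"])@s["R"]
m=((abs(W[...,2]-.13)<.012)&(z>0)&(u>200)&(u<330)&(v>90)&(v<255)).astype(np.uint8)
mm=cv2.morphologyEx(m,cv2.MORPH_OPEN,np.ones((3,3)))
n,l,st,ce=cv2.connectedComponentsWithStats(mm);k=1+st[1:,4].argmax();print(st[k],np.median(W[l==k][:,2]))
x=W[l==k];
r=cv2.minAreaRect(x[x[:,0]<np.quantile(x[:,0],.8)][:,:2].astype(np.float32)*1000);print(r)
# flap masks: darker panels within case
fm=((g>95)&(g<150)&(l==k)).astype(np.uint8);fm=cv2.morphologyEx(fm,cv2.MORPH_OPEN,np.ones((5,5)))
for cn in cv2.findContours(fm,cv2.RETR_EXTERNAL,cv2.CHAIN_APPROX_NONE)[0]:
    if cv2.contourArea(cn)>300:
        q=np.array([ray(s,*p[0],.13)[:2]*1000 for p in cn],np.float32);print(cv2.minAreaRect(q))
E
```

```text
[164 163 164 161 161 156 144 138 134 135 133 135 134 132 133 133 133 135
 135 135 136 134 134 135 136 135 135 135 135 133 136 134 138 144 156 161
 162 163 162 163 163 164 162 163 163 162 162 161 160 154 144 134 134 136
 136 133 131 133 134 133 133 132 133 133 136 134 136 135 136 135 134 135
 135 133 133 134 134 139 153 159 163 164 162 162 158 151 131]
[  201    91   112   152 11788] 0.13005015593931163
((619.49755859375, -24.156845092773438), (302.99420166015625, 250.46995544433594), 0.8440085053443909)
((538.4742431640625, -85.60614776611328), (101.89041137695312, 67.49227142333984), 0.7146547436714172)
((537.8947143554688, 35.36437225341797), (99.06687927246094, 72.47621154785156), 0.967833936214447)
((686.5751953125, -84.21290588378906), (102.19315338134766, 73.83997344970703), 0.7279892563819885)
((686.9885864257812, 35.54869842529297), (101.64816284179688, 73.5425796508789), 1.1347919702529907)
```

View pics/crop0.png

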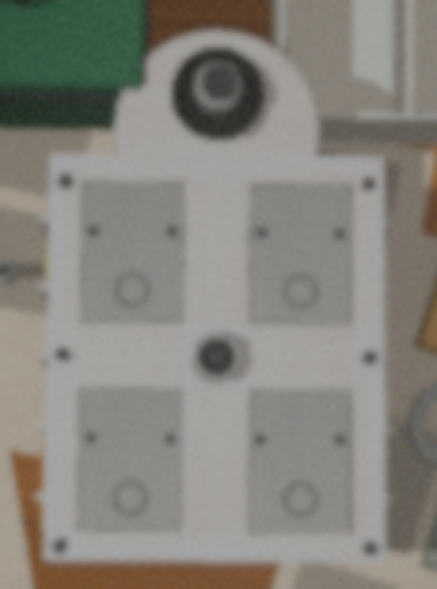

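The crop confirms it. The fitted flap rectangles are about 101x73 mm with 148/120 mm spacing, giving a case origin of (0.612,-0.025) and a heading of about 0.5°. The thumb marks are at x 0.511/0.659 and y 0.035/-0.085. I'll move above the near-left mark.

Request:
{"name": "carry_out", "arguments": {"steps": [[[-0.225,-0.152,0],-1.2,1],[[-0.449,-0.304,0],-2.5,1],[[-0.449,-0.304,0],-2.5,1],[[-0.449,-0.304,0],-2.5,1],[[-0.449,-0.304,0],-2.5,1],[[-0.449,-0.304,0],-2.5,1],[[-0.449,-0.304,0],-2.5,1],[[-0.449,-0.304,0],-2.5,1],[[-0.449,-0.304,0],-2.5,1],[[-0.449,-0.304,0],-2.5,1]]}}

```text
time: 1.35
tool_pos: [0.5115, 0.032, 0.2042]
ee_rot: [-3.141, -0.002, 3.14]
wrist_force: [-0.4, 1.3, -0.4]
width: 0.0006
finger_force: 0.0
```

Request:
{"name": "carry_out", "arguments": {"steps": [[[0,0.003,0.055],0,1],[[0,0.003,0.07],0,1],[[0,0.003,0.07],0,1],[[0,0.003,0.07],0,1]]}}

```text
time: 1.85
tool_pos: [0.5118, 0.0385, 0.1375]
ee_rot: [-3.142, 0.003, -3.137]
wrist_force: [0.1, 0.0, 0.5]
width: 0.0005
finger_force: 0.0
```

```bash
python3 - <<'E'
from bench import robot
from h import *
print(robot.get_obs()["wrist_force"],robot.get_obs()["tool_pos"])
a=[]
for n in("wrist","side"):
    s=robot.snapshot(n);a.append(cv2.resize(s["image"][:,:,::-1],(400,300)))
cv2.imwrite("pics/w1.png",np.hstack(a))
E
```

```text
[0.07705687 0.03026856 0.48845157] [0.51176933 0.03850419 0.1375451 ]
```

View pics/w1.png

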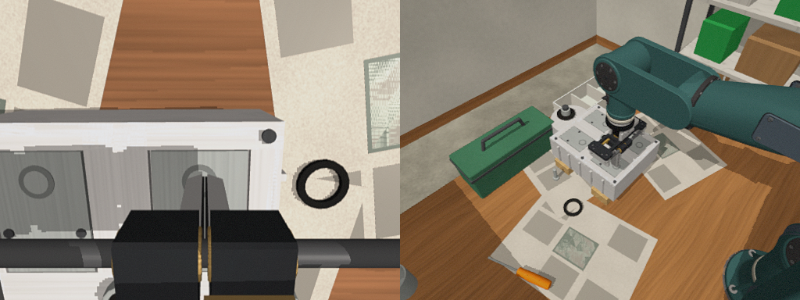

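The wrist view shows the fingertips at about (204,180), right over the near-left mark. Next I'll press in small steps.

Request:
{"name": "carry_out", "arguments": {"steps": [[[0,0,0.003],0,1],[[0,0,0.005],0,1],[[0,0,0.005],0,1]]}}

```text
time: 2.33
tool_pos: [0.5107, 0.038, 0.1303]
ee_rot: [3.141, -0.0, -3.138]
wrist_force: [0.5, -0.1, 0.0]
width: 0.0006
finger_force: 0.0
```

Request:
{"name": "carry_out", "arguments": {"steps": [[[0,0,0.001],0,1],[[0,0,0.001],0,1]]}}

```text
time: 2.58
tool_pos: [0.5108, 0.038, 0.13]
ee_rot: [3.142, 0.0, -3.138]
wrist_force: [-1.1, 0.6, 2.7]
width: 0.0006
finger_force: 1.5
```

Request:
{"name": "carry_out", "arguments": {"steps": [[[0,0,0.001],0,1],[[0,0,0.001],0,1]]}}

```text
time: 2.82
tool_pos: [0.5108, 0.038, 0.1297]
ee_rot: [-3.142, 0.001, -3.138]
wrist_force: [-3.9, -0.1, 7.0]
width: 0.0004
finger_force: 3.2
```

Force rises to 7 N with almost no movement, so this flap is held. Next is the far-left one.

Request:
{"name": "carry_out", "arguments": {"steps": [[[0,0,-0.02],0,1],[[-0.06,0,-0.02],0,1],[[-0.12,0,-0.02],0,1],[[-0.148,-0.002,-0.02],0,1],[[-0.148,-0.002,-0.02],0,1],[[-0.148,-0.002,-0.005],0,1],[[-0.148,-0.002,-0.003],0,1],[[-0.148,-0.002,-0.002],0,1],[[-0.148,-0.002,-0.002],0,1]]}}

```text
time: 3.95
tool_pos: [0.6583, 0.0366, 0.1308]
ee_rot: [3.142, 0.0, -3.138]
wrist_force: [-0.4, 0.3, -0.3]
width: 0.0002
finger_force: 0.0
```

Request:
{"name": "carry_out", "arguments": {"steps": [[[0,0,0.001],0,1],[[0,0,0.001],0,1]]}}

```text
time: 4.2
tool_pos: [0.6587, 0.0366, 0.1301]
ee_rot: [3.141, 0.0, -3.138]
wrist_force: [-1.9, 1.2, 2.3]
width: 0.0006
finger_force: 1.0
```

Request:
{"name": "carry_out", "arguments": {"steps": [[[0,0,0.001],0,1],[[0,0,0.001],0,1]]}}

```text
time: 4.45
tool_pos: [0.6588, 0.0366, 0.1299]
ee_rot: [3.142, 0.001, -3.138]
wrist_force: [-2.1, -0.0, 5.9]
width: 0.0005
finger_force: 2.6
```

Also held. Now the far-right flap.

Request:
{"name": "carry_out", "arguments": {"steps": [[[0,0,-0.025],0,1],[[0,-0.05,-0.025],0,1],[[0,-0.1,-0.025],0,1],[[0,-0.121,-0.025],0,1],[[0,-0.121,-0.025],0,1],[[0,-0.121,-0.005],0,1],[[0,-0.121,-0.003],0,1],[[0,-0.121,-0.002],0,1],[[0,-0.121,-0.002],0,1]]}}

```text
time: 5.58
tool_pos: [0.6593, -0.0838, 0.1305]
ee_rot: [3.141, 0.0, -3.137]
wrist_force: [0.0, -0.6, 0.4]
width: 0.0005
finger_force: 0.0
```

Request:
{"name": "carry_out", "arguments": {"steps": [[[0,0,0.001],0,1],[[0,0,0.001],0,1]]}}

```text
time: 5.82
tool_pos: [0.6593, -0.0845, 0.1297]
ee_rot: [-3.142, 0.0, -3.138]
wrist_force: [0.1, 0.2, -0.1]
width: 0.0006
finger_force: 0.0
```

Request:
{"name": "carry_out", "arguments": {"steps": [[[0,0,0.001],0,1],[[0,0,0.001],0,1]]}}

```text
time: 6.08
tool_pos: [0.6592, -0.0845, 0.1285]
ee_rot: [3.141, 0.0, -3.138]
wrist_force: [1.2, -0.2, 0.2]
width: 0.0006
finger_force: 0.0
```

Request:
{"name": "carry_out", "arguments": {"steps": [[[0,0,0.001],0,1],[[0,0,0.001],0,1]]}}

```text
time: 6.32
tool_pos: [0.6593, -0.0845, 0.1276]
ee_rot: [-3.142, 0.0, -3.138]
wrist_force: [-0.4, 0.7, 0.0]
width: 0.0005
finger_force: 0.3
```

Request:
{"name": "carry_out", "arguments": {"steps": [[[0,0,0.001],0,1],[[0,0,0.002],0,1],[[0,0,0.002],0,1]]}}

```text
time: 6.7
tool_pos: [0.6594, -0.0845, 0.1254]
ee_rot: [-3.142, 0.0, -3.138]
wrist_force: [0.5, -0.3, 1.7]
width: 0.0007
finger_force: 0.3
```

It sinks freely, so far-right is the loose flap. I'll push its thumb end down.

Request:
{"name": "carry_out", "arguments": {"steps": [[[0,0,0.004],0,1],[[0,0,0.008],0,1],[[0,0,0.012],0,1],[[0,0,0.016],0,1],[[0,0,0.02],0,1],[[0,0,0.024],0,1],[[0,0,0.028],0,1],[[0,0,0.032],0,1],[[0,0,0.036],0,1],[[0,0,0.036],0,1]]}}

```text
time: 7.95
tool_pos: [0.6587, -0.0844, 0.0887]
ee_rot: [3.141, -0.001, -3.138]
wrist_force: [-1.0, -0.7, -0.7]
width: 0.0003
finger_force: 0.1
```

Request:
{"name": "carry_out", "arguments": {"steps": [[[0,0,0.004],0,1],[[-0.001,0,0.008],0,1],[[-0.003,0,0.01],0,1],[[-0.005,0,0.01],0,1],[[-0.007,0,0.01],0,1],[[-0.009,0,0.01],0,1],[[-0.011,0,0.01],0,1],[[-0.011,0,0.01],0,1]]}}

```text
time: 8.95
tool_pos: [0.6705, -0.0844, 0.0795]
ee_rot: [3.142, 0.0, -3.138]
wrist_force: [-0.3, -0.3, -0.8]
width: 0.0006
finger_force: 0.2
```

```bash
python3 - <<'E'
from bench import robot
from h import *
a=[]
s=robot.snapshot("wrist");a.append(cv2.resize(s["image"][:,:,::-1],(400,300)))
s=robot.snapshot("side");a.append(cv2.resize(s["image"][80:230,150:350,::-1],(400,300)))
cv2.imwrite("pics/w2.png",np.hstack(a))
E
```

```text
(no output)
```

View pics/w2.png

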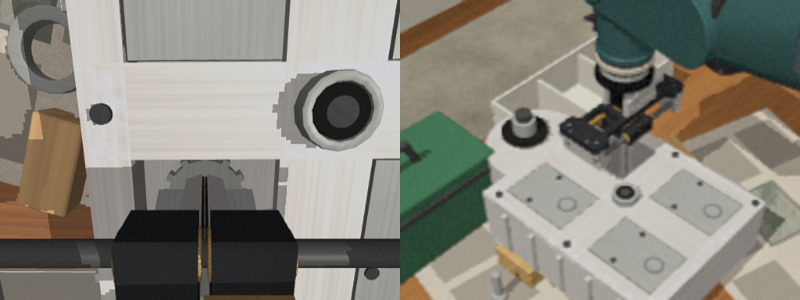

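The flap opening is now dark with gears visible inside at about (200,180) in the wrist view. From geometry the flap is around 65°. I'll push slightly further, watching the force.

Request:
{"name": "carry_out", "arguments": {"steps": [[[-0.001,0,0],0,1],[[-0.002,0,0],0,1],[[-0.002,0,0],0,1]]}}

```text
time: 9.43
tool_pos: [0.6722, -0.0844, 0.0794]
ee_rot: [3.142, -0.0, -3.138]
wrist_force: [-1.4, -0.4, -0.3]
width: 0.0002
finger_force: 0.4
```

Request:
{"name": "carry_out", "arguments": {"steps": [[[0.004,0,0],0,1],[[0.01,0,0],0,1],[[0.01,0,0],0,1],[[0.01,0,-0.03],0,1],[[0.01,0,-0.08],0,1],[[0.01,0,-0.13],0,1],[[0.06,0,-0.15],0,1],[[0.12,0,-0.15],0,1],[[0.18,0,-0.15],0,1],[[0.18,0,-0.15],0,1]]}}

```text
time: 10.68
tool_pos: [0.4885, -0.0845, 0.2294]
ee_rot: [3.141, -0.001, -3.139]
wrist_force: [0.5, 0.5, 0.2]
width: 0.0006
finger_force: 0.0
```

```bash
python3 - <<'E'
from bench import robot
from h import *
a=[]
s=robot.snapshot("top");a.append(cv2.resize(s["image"][95:250,200:330,::-1],(400,477)))
v,u=np.mgrid[0:384,0:512];z=s["z_map"];P=np.stack([(u-s["mtx"][0,2])*z/s["mtx"][0,0],(v-s["mtx"][1,2])*z/s["mtx"][1,1],z],-1)
W=((P-s["t"])@s["R"]).reshape(-1,3)
m=(abs(W[:,1]+.085)<.02)&(W[:,0]>.66)&(W[:,0]<.73)&(z.ravel()>0)
w=W[m];print(np.round(w[np.argsort(w[:,0])][::6][:,[0,2]],3).tolist())
s=robot.snapshot("side");a.append(cv2.resize(s["image"][80:230,150:350,::-1],(400,477)))
cv2.imwrite("pics/e.png",np.hstack(a));print(robot.get_obs()["tool_pos"])
E
```

```text
[[0.661, 0.065], [0.662, 0.06], [0.663, 0.051], [0.664, 0.062], [0.665, 0.058], [0.667, 0.061], [0.667, 0.059], [0.67, 0.062], [0.67, 0.059], [0.671, 0.059], [0.673, 0.059], [0.673, 0.061], [0.676, 0.061], [0.676, 0.06], [0.678, 0.067], [0.679, 0.06], [0.679, 0.06], [0.68, 0.077], [0.68, 0.074], [0.682, 0.078], [0.682, 0.078], [0.683, 0.089], [0.684, 0.086], [0.684, 0.084], [0.686, 0.091], [0.686, 0.088], [0.688, 0.097], [0.688, 0.093], [0.689, 0.103], [0.69, 0.101], [0.69, 0.099], [0.692, 0.106], [0.692, 0.105], [0.694, 0.111], [0.694, 0.112], [0.694, 0.109], [0.696, 0.114], [0.696, 0.113], [0.698, 0.119], [0.698, 0.119], [0.699, 0.128], [0.7, 0.123], [0.7, 0.123], [0.701, 0.129], [0.702, 0.128], [0.703, 0.135], [0.703, 0.133], [0.704, 0.132], [0.705, 0.139], [0.706, 0.137], [0.707, 0.144], [0.707, 0.142], [0.708, 0.141], [0.709, 0.148], [0.71, 0.146], [0.711, 0.152], [0.711, 0.153], [0.712, 0.15], [0.713, 0.157], [0.713, 0.155], [0.714, 0.161], [0.715, 0.16], [0.716, 0.157], [0.717, 0.163], [0.717, 0.161], [0.719, 0.163], [0.72, 0.159], [0.721, 0.159]]
[ 0.49235112 -0.08511824  0.23023174]
```

View pics/e.png

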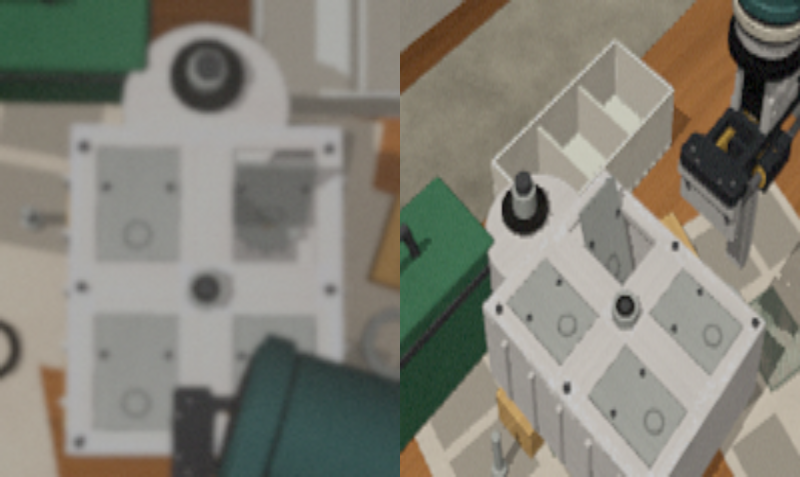

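The side view shows the flap standing open around (610,230). Its depth slope, 73 mm of rise over 31 mm, gives about 67°. The bystanders haven't moved, so I'll hand in.

```bash
python3 -c "
from bench import robot
print(robot.close_job())"
```

```text
the job is handed in; nothing more can be done
None
```

The far-right flap was the loose one; I pushed it open to about 67° and left it there with the arm clear, and the job is handed in (no verdict was returned).

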